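Load the measuring pallet from the parts tray

TASK

Load the measuring pallet from the grey parts tray: lay the stepped shaft along the groove of the steel V-block, and set the flange, the plain ring and the bush flat in the round recesses, the flange in the large one, the ring in the medium one and the bush in the small one, the same side up as they lie now. The gear is not part of this run: leave it lying in the tray.

Things in the scene. Friction and masses are not known exactly. Their poses are not given: they have to be found in the camera images.
- step_shaft: Stepped steel shaft, 75 mm long, largest diameter 18 mm, 90 g, lying in the parts tray along its own y axis. Origin: on its underside as it lies, half way along. The shaft takes 18 mm of height along its whole length for gripping.
- shaft_middle (a point): Middle of the stepped shaft: on its axis, half way along, 9 mm above the origin of the shaft as it lies. Its y axis runs along the shaft.
- flange: Turned steel flange, a disc of 56 mm diameter with a round hub on top, 20 mm high overall, 110 g; grip it over the 56 mm disc. Origin: centre of its underside, z up.
- ring_gauge: Plain steel ring (setting ring), 43 mm outer diameter, 14 mm high, 120 g. Origin: centre of its underside, z up.
- bush: Turned brass bush with a collar at its foot, 25 mm diameter at the collar, 17 mm high, 30 g; grip it over the 25 mm. Origin: centre of its underside, z up.
- gear: Small steel spur gear, 33 mm diameter, 12 mm high, lying loose in the middle of the parts tray; it stays there. Tray: grey, 160x260 mm, fixed, floor 2 mm and rim 24 mm above the desk; the four parts lie round the gear two by two, 68 mm apart across the tray and 130 mm along it, 39 mm from its long and 58 mm from its short walls (all +-3). Origin: centre of its underside, z up.
- nest_large: Nest for the flange: grey plastic block 84x84x18 mm with a dark-lined round recess of 68 mm diameter, 4 mm deep, screwed on the pallet (aluminium plate, top 16 mm above the desk). Origin: centre of its underside, z up; recess floor at z = 14 mm, rim at z = 18 mm (34 mm above the desk). Fixed. The four nests stand two by two, 104 mm apart along x and 100 mm along y, in any order.
- nest_medium: Nest for the ring: grey plastic block 84x84x18 mm with a dark-lined round recess of 56 mm diameter, 4 mm deep, screwed on the pallet (aluminium plate, top 16 mm above the desk). Origin: centre of its underside, z up; recess floor at z = 14 mm, rim at z = 18 mm (34 mm above the desk). Fixed. The four nests stand two by two, 104 mm apart along x and 100 mm along y, in any order.
- nest_small: Nest for the bush: grey plastic block 84x84x18 mm with a dark-lined round recess of 38 mm diameter, 4 mm deep, screwed on the pallet (aluminium plate, top 16 mm above the desk). Origin: centre of its underside, z up; recess floor at z = 14 mm, rim at z = 18 mm (34 mm above the desk). Fixed. The four nests stand two by two, 104 mm apart along x and 100 mm along y, in any order.
- v_block: Steel V-block for the shaft, 56 mm wide (x), 28 mm long (y), on an 84x84x6 mm foot plate screwed to the pallet. The groove runs along its y axis: 120 degree V, 6 mm deep, 21 mm wide at the top. Origin: centre of the foot plate's underside (16 mm above the desk), z up; the V-block's top is at z = 26 mm, and the axis of a shaft at rest in the groove at z = 30.4 mm (46 mm above the desk). Fixed.

How it is judged:
By the outcome, as a careful person would: the job done as asked, in the order asked, and still so for the second after the job is handed in, with the robot touching nothing.
It also fails if it takes over 93 s, if anything falls off the work surface, if the arm or the gripper's body presses on something with over 40 N, if the wrist force passes 120 N, or if a joint passes its speed limit or range.

ROBOT

A 7-joint arm with a two-finger parallel gripper is mounted at the origin on a cart in front of the work surface, level with it; the furniture and walls round the work are solid. World frame = base frame: x ahead of the robot, y to its left, z up, the work surface at z = 0. Lengths are in m, angles in rad, forces in N, time in s.
With the tool pointing down it reaches from about 0.4 to 0.925 m from the base axis. Payload 5.6 kg.
Tool frame: the origin (TCP) lies at the very end of the fingers, on their centre line; the grasp point (between the pads) lies 19 mm behind it; x points along the fingers, y is the direction in which the jaws open and shut, and the axes are right-handed (so a half turn about x gives the same grasp; the last joint's range is limited). The gripper opens to 85 mm and grips with 20 to 120 N. Pads are 22 mm wide; open, the fingers measure 114 mm over their backs; the gripper's body (76 mm by 85 mm) begins 54 mm behind the grasp point. The pads swing forward as they close: fully open they stand 13 mm farther back than shut.
Start: joints at [1.07, 0.468, -0.012, 1.603, 0.006, 1.071, -0.056], TCP at [0.287, -0.583, 0.231] pointing down, gripper open.
Joint ranges: [-2.53, 2.53], [-0.31, 2.02], [-1.57, 1.55], [0.28, 2.44], [-1.29, 4.43], [0.15, 1.84], [-2.92, 2.92]. Speed limits (rad/s): [2.57, 2.57, 3.14, 3.14, 3.14, 3.14, 3.14].

INTERFACE

Orientations are given as a unit quaternion [w, x, y, z].
In Python, from rig import manip, capture, camera_info gives the robot as it stands.
- The arm moves only by the tool play_rows, never from a script. Its argument "series" is a list of rows, each a list of 3 entries, a list of its own where there are three numbers: the opening, from -1 (shut) to 1 (fully open), then the shift along the tool's x, y, z as a fraction of full scale, then the turn about the tool's x as a fraction of full scale. A call has 1 to 12 rows; each row shifts and turns the commanded pose from where the row before left it, along the tool's axes as they then stand; what a row does not reach is not made up. Full scale, the value 1, is 0.025 m for a shift and 4 degrees for a turn. A row lasts 1/12 s, in which the tool goes at most 41.7 mm and 7.16 degrees, less where a joint would pass 70% of its speed; a pose out of reach is approached as far as the arm can. A call with a number of a shift or a turn outside -1 to 1 is refused whole. A call with a gripper value outside its range is refused whole. The fingers move at their own pace and stop on an object; "force" is the grip in N (left out, the last holds). Time passes only in rows, so rows that do not move let the fingers close. It gives the time, the measured TCP pose, the force and the opening at its end, in the units of the state.
- manip.sense(): the state, without advancing time (a new reading comes with each control period).
- capture(name): name is "side" or "top" or "wrist"; returns the picture (480x640x3 uint8, red, green, blue); there is no depth.
- camera_info(name): a dict with "intrinsics" (3x3 intrinsics, pixels), "world_from_camera" (4x4, takes a point from camera to world coordinates); the wrist camera has in their place "T_tool_cam" (4x4, takes a point from camera to tool coordinates, whose origin is the TCP and whose axes are the tool frame's). Camera axes: x right, y up, looking along -z (the intrinsics and any distortion apply to the point x, -y, -z); pixel columns grow to the right and rows downward; lengths in m; the calibration is good to about 2 mm. A picture is of the moment at which its call begins: read the wrist's pose just before it. camera_info takes no time and is no camera call.
- manip.sign_off(): hands the job in, once; it reports no verdict.
The state is a dict: "clock": time; "joint_pos": joint angles; "qvel": joint speeds; "tau": joint torques, N m; "position": TCP position; "tcp_rot": TCP orientation; "contact_force": force on the tool from outside, world axes, zero at the start; "moment": the same for the moment, N m; "grip_width": finger opening in m.
Only numpy, scipy, OpenCV 4.12 (cv2) and the standard library are available. Lean on these libraries where they do the work, as an engineer would, in place of code of your own. Each camera call takes 0.05 s, during which the arm holds its last target. There are 200 camera calls.

## Working session

There is one attempt and no reset: what is moved stays moved. The work goes in short steps, Python scripts to look and compute and a tool call to move; the robot and the scene stay as the last step left them, time stands still between calls to the robot, and variables do not carry over. Pictures are saved under pics/ and viewed, about 12 in all and at most 16, crops included, and the job is handed in when it is done.

Besides the shell and the picture viewer there is one more tool, called as name([rows], argument=value, ...), one row to a line, values as JSON. play_rows: Moves the arm, as the interface text tells. Its arguments: {"type":"object","properties":{"series":{"type":"array"},"force":{"type":"number"}},"required":["series"]}

```bash
mkdir -p pics; ls
python3 - <<'E'
from rig import manip, capture, camera_info
import cv2,numpy as np
np.set_printoptions(precision=4,suppress=True)
for k,v in manip.sense().items(): print(k,v)
for n in("top","side","wrist"):
    print(n,camera_info(n))
    if n!="side": cv2.imwrite(f"pics/{n}0.png",capture(n)[:,:,::-1])
E
```

```text
pics
clock 0.0
joint_pos [ 1.07    0.4684 -0.0116  1.6037  0.006   1.0714 -0.0563]
qvel [ 0.0004 -0.0003  0.0005 -0.001   0.0012  0.001  -0.0008]
tau [ -0.0004 -53.2391   0.0212 -25.1309   0.0114   0.0077  -0.    ]
position [ 0.2869 -0.5826  0.2303]
tcp_rot [-0.1598 -0.6885 -0.161   0.6889]
contact_force [ 0.4211  0.1809 -0.0858]
moment [-0.0171 -0.0057 -0.0247]
grip_width 0.08524862973371944
top {'intrinsics': array([[596.4234,   0.    , 317.8005],
       [  0.    , 596.4234, 247.9545],
       [  0.    ,   0.    ,   1.    ]]), 'world_from_camera': array([[ 0.0145,  0.9977, -0.0661,  0.4538],
       [-0.9999,  0.0151,  0.008 , -0.0872],
       [ 0.009 ,  0.0659,  0.9978,  0.9016],
       [ 0.    ,  0.    ,  0.    ,  1.    ]])}
side {'intrinsics': array([[594.5973,   0.    , 313.0566],
       [  0.    , 594.5973, 237.8105],
       [  0.    ,   0.    ,   1.    ]]), 'world_from_camera': array([[ 0.9981,  0.0307, -0.054 ,  0.4673],
       [-0.0617,  0.5962, -0.8005, -0.7798],
       [ 0.0076,  0.8023,  0.5969,  0.5888],
       [ 0.    ,  0.    ,  0.    ,  1.    ]])}
wrist {'intrinsics': array([[415.8652,   0.    , 318.859 ],
       [  0.    , 415.8652, 236.7873],
       [  0.    ,   0.    ,   1.    ]]), 'T_tool_cam': array([[ 0.0001,  0.3097, -0.9509, -0.1423],
       [ 1.    , -0.0008, -0.0002,  0.0006],
       [-0.0008, -0.9509, -0.3097, -0.0796],
       [ 0.    ,  0.    ,  0.    ,  1.    ]])}
```

View pics/top0.png

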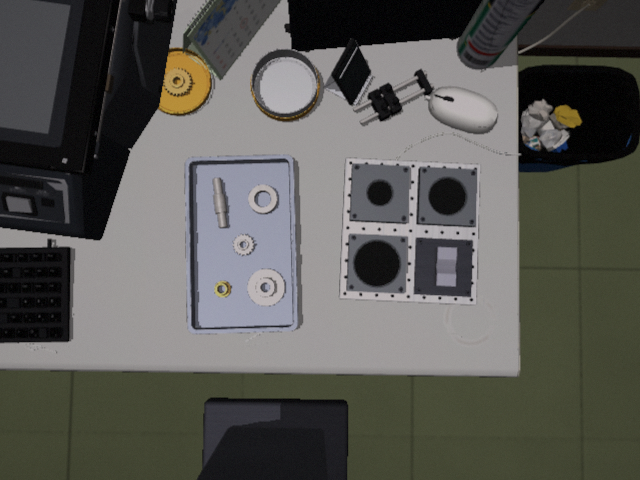

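Top view: the tray is on the left with the shaft at (221,203), ring (263,199), gear (243,244), bush (222,289) and flange (266,287). On the pallet are the small recess (380,192), medium (447,196), large (377,263) and V-block (446,266), whose groove seems to run along the image's horizontal. Next I'll measure these.

```bash
cat > h.py <<'E'
from rig import manip, capture, camera_info
import cv2,numpy as np
from scipy.spatial.transform import Rotation as R
np.set_printoptions(precision=4,suppress=True)
def ray(ci,T,u,v,z):
    K=ci["intrinsics"];d=T[:3,:3]@np.array([(u-K[0,2])/K[0,0],-(v-K[1,2])/K[1,1],-1.])
    return T[:3,3]+d*(z-T[2,3])/d[2]
def top(u,v,z):
    ci=camera_info("top");return ray(ci,ci["world_from_camera"],u,v,z)
def pose():
    s=manip.sense();q=s["tcp_rot"];T=np.eye(4);T[:3,:3]=R.from_quat([q[1],q[2],q[3],q[0]]).as_matrix();T[:3,3]=s["position"];return s,T
def wristpt(T,u,v,z):
    ci=camera_info("wrist");return ray(ci,T@ci["T_tool_cam"],u,v,z)
def yaw(T): return np.degrees(np.arctan2(T[1,1],T[0,1]))  # heading of tool y
def go(x,y,z,yw=None):
    "print units to go from measured pose; turn in units of 4deg, done first"
    s,T=pose();d=0
    Rm=T[:3,:3]
    if yw is not None:
        d=(yw-yaw(T)+90)%180-90
        Rm=R.from_rotvec([0,0,np.radians(d)]).as_matrix()@Rm
    sh=Rm.T@(np.array([x,y,z])-T[:3,3])/0.025
    print("t %.2f pos"%s["clock"],T[:3,3],"yaw %.2f"%yaw(T),"toolx",T[:3,0],"w %.4f"%s["grip_width"],"F",s["contact_force"],"j7 %.2f"%s["joint_pos"][6])
    print("turn units %.2f (tool x down => -dyaw)"%(-d/4),"shift units",sh)
E
python3 - <<'E'
from h import *
im=cv2.imread("pics/top0.png");g=cv2.cvtColor(im,cv2.COLOR_BGR2GRAY)
# dark recesses
for n,(u,v),z in(("small",(380,192),.034),("med",(447,196),.034),("large",(377,263),.034)):
    x0,y0=u-36,v-36
    m=(g[y0:y0+72,x0:x0+72]<35).astype(np.uint8)
    c,l,st,ce=cv2.connectedComponentsWithStats(m);k=l[36,36]
    cu,cv_=ce[k]+[x0,y0];p=top(cu,cv_,z);print(n,cu,cv_,p,"dia",2*np.sqrt(st[k,4]/np.pi)*(.87)/596)
for n,(u,v),z in(("ring",(263,199),.016),("flange",(266,287),.012),("bush",(222,289),.010),("gear",(243,244),.014),("shaft",(221,203),.011)):
    r=30; c=im[v-r:v+r,u-r:u+r].astype(int)
    bg=np.median(c.reshape(-1,3),0)
    m=(np.abs(c-bg).max(2)>25).astype(np.uint8)
    cc=[q for q in cv2.findContours(m,cv2.RETR_EXTERNAL,cv2.CHAIN_APPROX_NONE)[0]]
    q=max(cc,key=cv2.contourArea);rc=cv2.minAreaRect(q);a,b=rc[0][0]+u-r,rc[0][1]+v-r
    print(n,bg,a,b,rc[1:],np.array(rc[1])*.89/596,top(a,b,z))
s=cv2.resize(im[150:340,180:490],None,fx=2.5,fy=2.5,interpolation=cv2.INTER_CUBIC);cv2.imwrite("pics/c1.png",s)
go(0.5,0,.2,90)
E
```

```text
small 379.46726862302484 192.79458239277653 [ 0.5938 -0.1835  0.034 ] dia 0.03466808999716991
med 446.86712598425197 196.05610236220474 [ 0.5905 -0.2826  0.034 ] dia 0.05250188618511542
large 376.4638242894057 263.2060723514212 [ 0.4903 -0.1799  0.034 ] dia 0.06480574839955137
ring [169. 152. 150.] 263.0 199.5 ((29.0, 30.0), 90.0) [0.0433 0.0448] [ 0.5838 -0.0113  0.016 ]
flange [175. 158. 155.] 267.00000381469727 287.00000190734863 ((36.769554138183594, 38.18376159667969), 45.0) [0.0549 0.057 ] [ 0.4534 -0.0196  0.012 ]
bush [175. 158. 155.] 195.0 288.5 ((59.0, 6.0), 90.0) [0.0881 0.009 ] [0.4496 0.0876 0.01  ]
gear [172. 155. 153.] 244.75000381469727 244.75 ((20.50609588623047, 22.62741470336914), 45.0) [0.0306 0.0338] [0.5157 0.0146 0.014 ]
shaft [169. 152. 150.] 220.9756088256836 202.78049087524414 ((51.68196105957031, 15.460415840148926), 83.6598129272461) [0.0772 0.0231] [0.5786 0.0521 0.011 ]
t 0.10 pos [ 0.287  -0.5826  0.2304] yaw -63.77 toolx [-0.0008  0.0014 -1.    ] w 0.0856 F [ 0.3389 -0.582  -0.0139] j7 -0.06
turn units 6.56 (tool x down => -dyaw) shift units [  1.2538 -23.3038  -8.52  ]
```

View pics/c1.png

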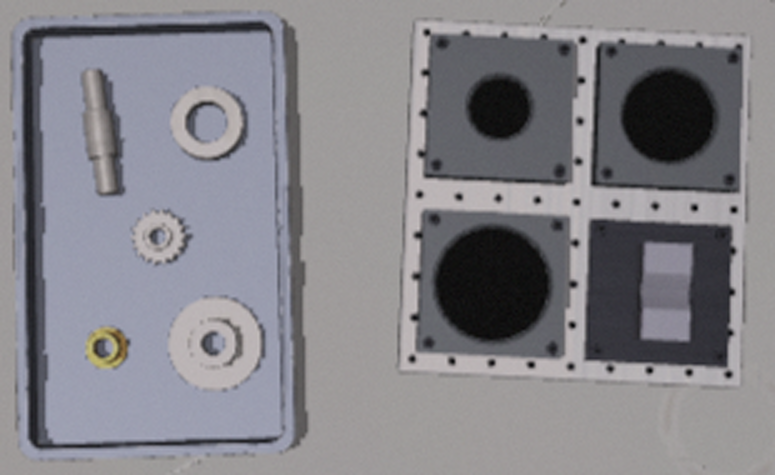

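Run:
```python
from h import *
cv2.imwrite("pics/side0.png",capture("side")[:,:,::-1])
```

```text
(no output)
```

View pics/side0.png

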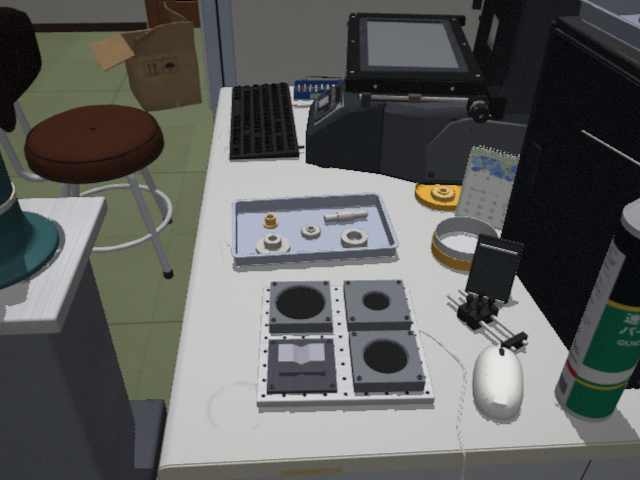

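Run:
```python
from h import *
a=top(216.8,178,.011);b=top(224,227.2,.011)
print(a,b,np.linalg.norm(a-b),"head",np.degrees(np.arctan2(*(a-b)[1::-1])),(a+b)/2)
print("bush",top(222.8,289.2,.012),"flange",top(266.4,286.8,.012),"V",top(446.4,266.4,.042))
h=np.degrees(np.arctan2(*(a-b)[1::-1]))
go(.579,.052,.12,h+90)
```

```text
[0.616  0.0593 0.011 ] [0.5418 0.0466 0.011 ] 0.07531108873382503 head 9.690223002131436 [0.5789 0.053  0.011 ]
bush [0.4492 0.046  0.012 ] flange [ 0.4537 -0.0187  0.012 ] V [ 0.4868 -0.2802  0.042 ]
t 0.15 pos [ 0.287  -0.5827  0.2305] yaw -63.78 toolx [-0.0007  0.0012 -1.    ] w 0.0852 F [-0.0974  0.4511 -0.6096] j7 -0.06
turn units 4.13 (tool x down => -dyaw) shift units [  4.4524 -23.0547 -15.788 ]
```

play_rows([
  [0.2, [0, 0, 0], 1],
  [0.2, [0, 0, 0], 1],
  [0.2, [0, 0, 0], 1],
  [0.2, [0, 0, 0], 0],
  [0.2, [0, 0, 0], 0],
], force=40)

```text
clock: 0.57
position: [0.2873, -0.5829, 0.231]
tcp_rot: [-0.088, -0.701, -0.088, 0.702]
contact_force: [0.1, 0.1, -0.2]
grip_width: 0.0515
```

Run:
```python
from h import *
go(.579,.052,.12,98)
```

```text
t 0.57 pos [ 0.2873 -0.5829  0.231 ] yaw -75.65 toolx [-0.0004  0.0004 -1.    ] w 0.0515 F [ 0.0621  0.1128 -0.1999] j7 -0.25
turn units 1.59 (tool x down => -dyaw) shift units [  4.4465 -23.5221 -15.0908]
```

play_rows([
  [-0.15, [0, 0, 0], 1],
  [-0.15, [0, 0, 0], 0.16],
  [-0.15, [0, -0.5, -0.4], 0],
  [-0.15, [0, -0.9, -0.6], 0],
  [-0.15, [0, -0.9, -0.6], 0],
  [-0.15, [0, -0.9, -0.6], 0],
  [-0.15, [0, -0.9, -0.6], 0],
  [-0.15, [0, -0.9, -0.6], 0],
  [-0.15, [0, -0.9, -0.6], 0],
  [-0.15, [0, -0.9, -0.6], 0],
  [-0.15, [0, -0.9, -0.6], 0],
  [-0.15, [0, -0.9, -0.6], 0],
])

```text
clock: 1.57
position: [0.395, -0.3445, 0.2314]
tcp_rot: [0.06, 0.705, 0.06, -0.704]
contact_force: [0.7, 1.1, 0.2]
grip_width: 0.0359
```

play_rows([
  [-0.15, [0, -0.9, -0.6], 0],
  [-0.15, [0, -0.9, -0.6], 0],
  [-0.15, [0, -0.9, -0.6], 0],
  [-0.15, [0, -0.9, -0.6], 0],
  [-0.15, [0, -0.9, -0.6], 0],
  [-0.15, [0, -0.9, -0.6], 0],
  [-0.15, [0, -0.9, -0.6], 0],
  [-0.15, [0, -0.9, -0.6], 0],
  [-0.15, [0, -0.9, -0.6], 0],
  [-0.15, [0, -0.9, -0.6], 0],
  [-0.15, [0, -0.5, -0.4], 0],
  [-0.15, [0, 0, 0], 0],
])

```text
clock: 2.57
position: [0.5137, -0.0808, 0.2315]
tcp_rot: [0.062, 0.705, 0.063, -0.704]
contact_force: [0.1, 0.2, 0.2]
grip_width: 0.0362
```

Run:
```python
from h import *
go(.579,.053,.20,99.7)
s,T=pose()
cv2.imwrite("pics/w1.png",capture("wrist")[:,:,::-1])
ci=camera_info("wrist");C=T@ci["T_tool_cam"]
K=ci["intrinsics"]
for n,p in(("shaft",(.579,.053,.011)),("ring",(.5838,-.0113,.016)),("gear",(.5157,.0146,.014)),("bush",(.4492,.046,.019)),("flange",(.4537,-.0187,.022)),("tcp0",(*T[:2,3],.011))):
    c=C[:3,:3].T@(np.array(p)-C[:3,3]);print(n,K[0,2]-K[0,0]*c[0]/c[2],K[1,2]+K[1,1]*c[1]/c[2])
```

```text
t 2.57 pos [ 0.5137 -0.0808  0.2315] yaw -79.87 toolx [ 0.0012  0.0019 -1.    ] w 0.0362 F [0.1193 0.2    0.1911] j7 -1.37
turn units 0.11 (tool x down => -dyaw) shift units [ 1.2732 -4.8324 -3.474 ]
shaft 172.85714311788917 91.44631467837925
ring 250.06739250686707 99.89229412934966
gear 210.91446762409944 175.58043410104779
bush 167.57179691014304 242.69889346512898
flange 238.88642637882083 251.17898289068927
tcp0 318.57331022404094 196.13013666742754
```

View pics/w1.png

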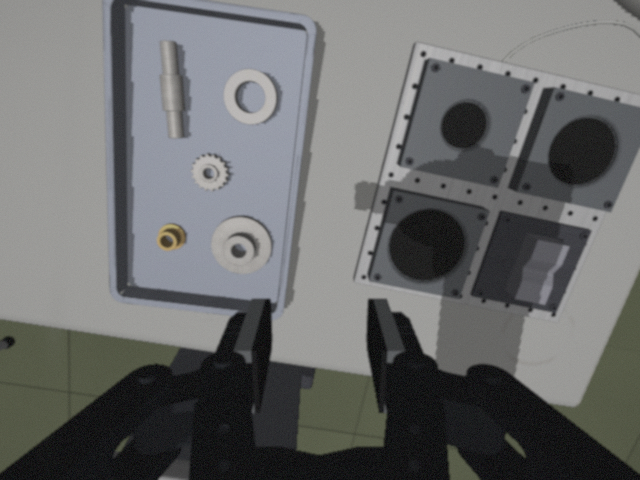

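The wrist view agrees with the top-camera estimates to about 3 mm: shaft (173,90), ring (250,97), gear (210,172), bush (171,236), flange (242,245). I'll move over the shaft now.

play_rows([
  [-0.15, [0, -0.8, -0.6], 0.1],
  [-0.15, [0, -0.8, -0.6], 0],
  [-0.15, [0, -0.8, -0.6], 0],
  [-0.15, [0, -0.8, -0.6], 0],
  [-0.15, [0, -0.8, -0.6], 0],
  [-0.15, [0, -0.83, -0.47], 0],
  [-0.15, [1, 0, 0], 0],
  [-0.15, [1, 0, 0], 0],
  [-0.15, [1, 0, 0], 0],
  [-0.15, [1, 0, 0], 0],
  [-0.15, [1, 0, 0], 0],
  [-0.15, [0, 0, 0], 0],
])

```text
clock: 3.62
position: [0.5748, 0.0451, 0.1016]
tcp_rot: [-0.057, -0.702, -0.056, 0.708]
contact_force: [-1.0, -0.1, -1.4]
grip_width: 0.0361
```

Run:
```python
from h import *
go(.579,.053,.006,99.7)
cv2.imwrite("pics/w2.png",capture("wrist")[:,:,::-1])
```

```text
t 3.62 pos [0.5748 0.0451 0.1016] yaw -80.82 toolx [-0.0093 -0.0018 -1.    ] w 0.0361 F [-0.9835 -0.142  -1.3706] j7 -1.70
turn units -0.13 (tool x down => -dyaw) shift units [ 3.8219 -0.2841 -0.255 ]
```

View pics/w2.png

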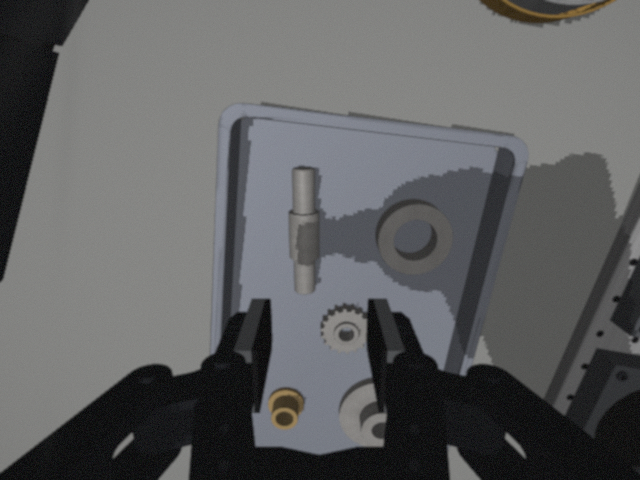

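Wrist view: the shaft runs from (303,168) to (305,292), middle about (304,230), nearly parallel to the pads. I'll compute its position from that.

Run:
```python
from h import *
s,T=pose()
a=wristpt(T,303,168,.011);b=wristpt(T,305,292,.011)
print(a,b,np.linalg.norm(a-b),(a+b)/2,np.degrees(np.arctan2(*(a-b)[1::-1])))
go(.579,.053,.006,99.7)
```

```text
[0.6181 0.0608 0.011 ] [0.542  0.0481 0.011 ] 0.07713814592731515 [0.58   0.0544 0.011 ] 9.458538035372095
t 3.67 pos [0.5765 0.0456 0.1041] yaw -80.83 toolx [-0.0058 -0.0012 -1.    ] w 0.0368 F [ 0.0449  0.1376 -0.1687] j7 -1.70
turn units -0.13 (tool x down => -dyaw) shift units [ 3.9228 -0.2763 -0.1737]
```

play_rows([
  [-0.15, [0, -0.28, -0.2], -0.12],
  [-0.15, [0.6, 0, 0], 0],
  [-0.15, [0.7, 0, 0], 0],
  [-0.15, [0.7, 0, 0], 0],
  [-0.15, [0.5, 0, 0], 0],
  [-0.15, [0.4, 0, 0], 0],
  [-0.15, [0, 0, 0], 0],
  [-0.15, [0, 0, 0], 0],
  [-0.15, [0, 0, 0], 0],
])

```text
clock: 4.42
position: [0.5835, 0.055, 0.0348]
tcp_rot: [0.06, 0.705, 0.06, -0.704]
contact_force: [0.2, -0.2, 0.4]
grip_width: 0.0361
```

Run:
```python
from h import *
go(.5795,.0537,.006,99.5)
```

```text
t 4.42 pos [0.5835 0.055  0.0348] yaw -80.32 toolx [ 0.0018  0.0002 -1.    ] w 0.0361 F [ 0.1729 -0.2092  0.3725] j7 -1.73
turn units 0.04 (tool x down => -dyaw) shift units [1.1524 0.0229 0.1699]
```

play_rows([
  [-0.15, [0.4, 0.02, 0.16], 0],
  [-0.15, [0.4, 0, 0], 0],
  [-0.15, [0.35, 0, 0], 0],
  [-0.15, [0, 0, 0], 0],
  [-0.15, [0, 0, 0], 0],
])

```text
clock: 4.83
position: [0.5781, 0.0535, 0.004]
tcp_rot: [-0.06, -0.704, -0.06, 0.705]
contact_force: [0.2, -0.1, 0.8]
grip_width: 0.0364
```

play_rows([
  [-1, [0, 0, 0], 0],
  [-1, [0, 0, 0], 0],
  [-1, [0, 0, 0], 0],
  [-1, [0, 0, 0], 0],
  [-1, [0, 0, 0], 0],
  [-1, [0, 0, 0], 0],
], force=40)

```text
clock: 5.33
position: [0.579, 0.0535, 0.0052]
tcp_rot: [0.06, 0.705, 0.06, -0.704]
contact_force: [-0.3, -0.3, 0.0]
grip_width: 0.016
```

Run:
```python
from h import *
go(.5795,.0537,.106,99.5)
```

```text
t 5.33 pos [0.579  0.0535 0.0052] yaw -80.34 toolx [ 0.0004  0.     -1.    ] w 0.0160 F [-0.3205 -0.2976  0.0092] j7 -1.75
turn units 0.04 (tool x down => -dyaw) shift units [-4.0303 -0.0025 -0.0237]
```

play_rows([
  [-1, [-0.3, 0, 0], 0],
  [-1, [-0.6, 0, 0], 0],
  [-1, [-0.8, 0, 0], 0],
  [-1, [-0.8, 0, 0], 0],
  [-1, [-0.8, 0, 0], 0],
  [-1, [-0.7, 0, 0], 0],
  [-1, [0, 0, 0], -0.5],
  [-1, [0, 0, 0], -1],
  [-1, [0, 0, 0], -1],
  [-1, [0, 0, 0], -1],
  [-1, [0, 0, 0], -1],
  [-1, [0, 0, 0], -1],
])

```text
clock: 6.33
position: [0.5787, 0.0534, 0.1055]
tcp_rot: [0.194, 0.68, 0.194, -0.68]
contact_force: [-0.8, -0.8, -1.2]
grip_width: 0.0159
```

play_rows([
  [-1, [0, 0, 0], -1],
  [-1, [0, 0, 0], -1],
  [-1, [0, 0, 0], -1],
  [-1, [0, 0, 0], -1],
  [-1, [0, 0, 0], -1],
  [-1, [0, 0, 0], -1],
  [-1, [0, 0, 0], -1],
  [-1, [0, 0, 0], -1],
  [-1, [0, 0, 0], -1],
  [-1, [0, 0, 0], -1],
  [-1, [0, 0, 0], -1],
  [-1, [0, 0, 0], -1],
])

```text
clock: 7.33
position: [0.5787, 0.0533, 0.1055]
tcp_rot: [-0.454, -0.542, -0.454, 0.542]
contact_force: [0.7, 0.3, -1.2]
grip_width: 0.0161
```

play_rows([
  [-1, [0, 0, 0], -1],
  [-1, [0, 0, 0], -1],
  [-1, [0, 0, 0], 0],
  [-1, [0, 0, 0], 0],
])

```text
clock: 7.67
position: [0.5787, 0.0533, 0.1053]
tcp_rot: [-0.489, -0.511, -0.489, 0.511]
contact_force: [0.1, -0.3, 0.3]
grip_width: 0.0162
```

Run:
```python
from h import *
go(.4865,-.2798,.105,-2)
cv2.imwrite("pics/w3.png",capture("wrist")[:,:,::-1])
```

```text
t 7.67 pos [0.5787 0.0533 0.1053] yaw -2.46 toolx [ 0.     -0.0002 -1.    ] w 0.0162 F [ 0.0555 -0.3293  0.2674] j7 -0.54
turn units -0.11 (tool x down => -dyaw) shift units [ 0.0133 -3.2219 13.4448]
```

View pics/w3.png

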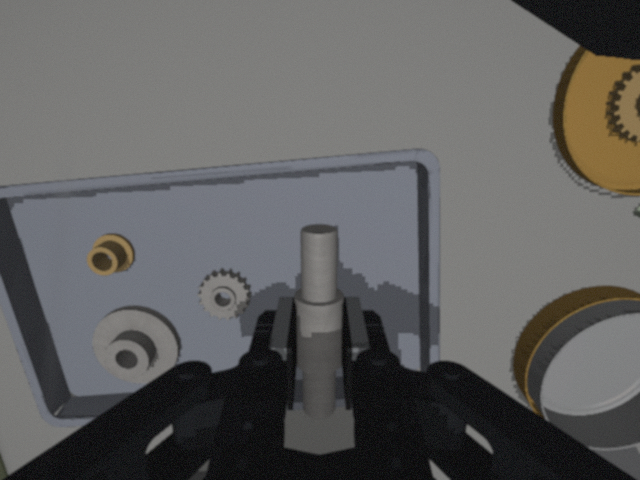

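Shaft held at mid-length between (320,230) and (320,415), level and aligned with the pads. I'll carry it to the V-block.

play_rows([
  [-1, [0, -0.1, 0.44], -0.11],
  [-1, [0, -0.24, 1], 0],
  [-1, [0, -0.24, 1], 0],
  [-1, [0, -0.24, 1], 0],
  [-1, [0, -0.24, 1], 0],
  [-1, [0, -0.24, 1], 0],
  [-1, [0, -0.24, 1], 0],
  [-1, [0, -0.24, 1], 0],
  [-1, [0, -0.24, 1], 0],
  [-1, [0, -0.24, 1], 0],
  [-1, [0, -0.24, 1], 0],
  [-1, [0, -0.24, 1], 0],
])

```text
clock: 8.72
position: [0.4996, -0.232, 0.1052]
tcp_rot: [-0.491, -0.508, -0.491, 0.509]
contact_force: [0.8, -0.3, -2.4]
grip_width: 0.0161
```

play_rows([
  [-1, [0, -0.24, 1], 0],
  [-1, [0, -0.24, 1], 0],
  [-1, [0, 0, 0], 0],
  [-1, [0, 0, 0], 0],
])

```text
clock: 9.05
position: [0.4857, -0.282, 0.1049]
tcp_rot: [-0.49, -0.509, -0.49, 0.51]
contact_force: [0.3, 1.0, -0.1]
grip_width: 0.0162
```

Run:
```python
from h import *
go(.4865,-.2798,.06,-2)
s,T=pose()
cv2.imwrite("pics/w4.png",np.hstack([capture("wrist")[:,:,::-1][120:480,120:520],cv2.resize(capture("top")[200:320,330:463,::-1],(400,360))]))
```

```text
t 9.05 pos [ 0.4857 -0.282   0.1049] yaw -2.18 toolx [-0.0008 -0.0007 -1.    ] w 0.0162 F [ 0.2583  1.0414 -0.1133] j7 0.09
turn units -0.04 (tool x down => -dyaw) shift units [ 1.7942  0.0315 -0.0914]
```

View pics/w4.png

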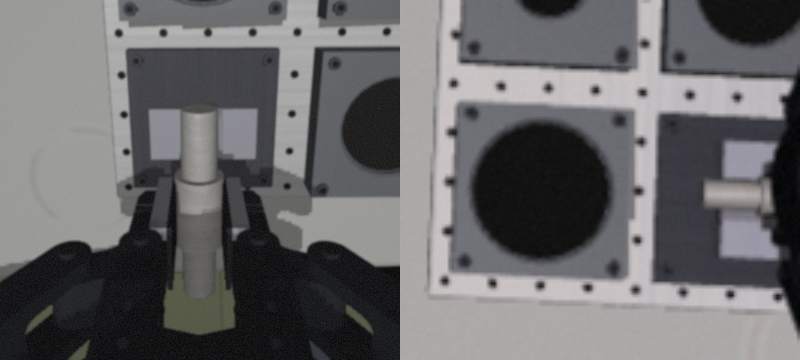

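Shaft hovers over the V-block, parallel to the groove and centred within about 3 mm. I'll lower to just above the block top.

play_rows([
  [-1, [0.4, 0.07, -0.07], 0],
  [-1, [0.7, 0, 0], 0],
  [-1, [0.6, 0, 0], 0],
  [-1, [0.4, 0, 0], 0],
  [-1, [0.25, 0, 0], 0],
  [-1, [0, 0, 0], 0],
  [-1, [0, 0, 0], 0],
  [-1, [0, 0, 0], 0],
])

```text
clock: 9.82
position: [0.4896, -0.2778, 0.0469]
tcp_rot: [0.492, 0.508, 0.491, -0.508]
contact_force: [-0.1, 0.2, -0.9]
grip_width: 0.016
```

Run:
```python
from h import *
go(.4875,-.2800,.0435,-2)
```

```text
t 9.82 pos [ 0.4896 -0.2778  0.0469] yaw -1.87 toolx [ 0.001  -0.0005 -1.    ] w 0.0160 F [-0.0657  0.1537 -0.9114] j7 0.03
turn units 0.03 (tool x down => -dyaw) shift units [ 0.1344 -0.0819  0.0904]
```

play_rows([
  [-1, [0.1, -0.06, 0.08], 0],
  [-1, [0, 0, 0], 0],
  [-1, [0, 0, 0], 0],
  [-0.5, [0, 0, 0], 0],
  [-0.4, [0, 0, 0], 0],
  [-0.2, [0, 0, 0], 0],
  [-0.1, [0, 0, 0], 0],
  [0, [0, 0, 0], 0],
])

```text
clock: 10.48
position: [0.4875, -0.2799, 0.0439]
tcp_rot: [0.492, 0.508, 0.492, -0.508]
contact_force: [0.7, -0.5, 0.6]
grip_width: 0.0428
```

play_rows([
  [0, [-0.4, 0, 0], 0],
  [0, [-0.8, 0, 0], 0],
  [0, [-0.8, 0, 0], 0],
  [0, [-0.6, 0, 0], 0],
  [0, [0, 0, 0], 0],
])

```text
clock: 10.9
position: [0.4896, -0.2806, 0.1125]
tcp_rot: [0.494, 0.509, 0.49, -0.508]
contact_force: [0.6, -0.5, -0.3]
grip_width: 0.0425
```

Run:
```python
from h import *
go(.4537,-.0187,.105,-2)
cv2.imwrite("pics/w5.png",capture("wrist")[120:480,:,::-1])
```

```text
t 10.90 pos [ 0.4896 -0.2806  0.1125] yaw -1.89 toolx [ 0.0052 -0.0032 -1.    ] w 0.0425 F [ 0.5816 -0.5119 -0.2931] j7 0.09
turn units 0.03 (tool x down => -dyaw) shift units [  0.2602  -1.8015 -10.4222]
```

View pics/w5.png

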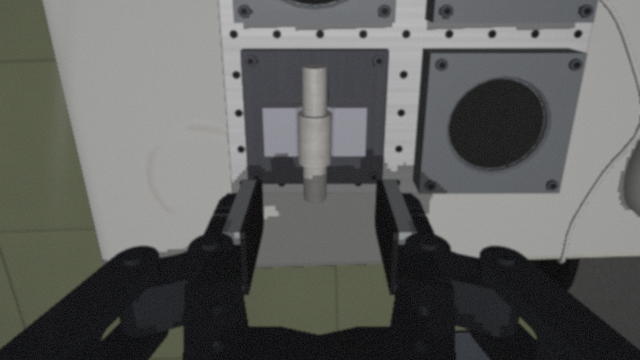

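Shaft rests in the groove: image (315,68)–(315,200), centred on the block at (315,132). Next is the flange.

play_rows([
  [0.55, [0, -0.08, -0.5], 0],
  [0.55, [0, -0.17, -1], 0],
  [0.55, [0, -0.17, -1], 0],
  [0.55, [0, -0.17, -1], 0],
  [0.55, [0, -0.17, -1], 0],
  [0.55, [0, -0.17, -1], 0],
  [0.55, [0, -0.17, -1], 0],
  [0.55, [0, -0.17, -1], 0],
  [0.55, [0, -0.17, -1], 0],
  [0.55, [0, -0.17, -1], 0],
  [0.55, [0, -0.17, -0.9], 0],
  [0.55, [0, 0, 0], 0],
])

```text
clock: 11.95
position: [0.4494, -0.013, 0.1082]
tcp_rot: [0.493, 0.506, 0.495, -0.506]
contact_force: [-0.4, 0.5, -0.1]
grip_width: 0.0667
```

play_rows([
  [0.55, [0, 0, 0], 0],
  [0.55, [0, 0, 0], 0],
])

```text
clock: 12.12
position: [0.4507, -0.0185, 0.1082]
tcp_rot: [-0.491, -0.508, -0.492, 0.509]
contact_force: [0.2, -1.1, 0.7]
grip_width: 0.0661
```

Run:
```python
from h import *
go(.4537,-.0187,.03,-2)
s,T=pose();im=capture("wrist")[:,:,::-1]
cv2.imwrite("pics/w6.png",im)
```

```text
t 12.12 pos [ 0.4507 -0.0185  0.1082] yaw -1.87 toolx [-0.0015 -0.0002 -1.    ] w 0.0661 F [ 0.1536 -1.0623  0.725 ] j7 -0.41
turn units 0.03 (tool x down => -dyaw) shift units [3.1264 0.1231 0.0013]
```

View pics/w6.png

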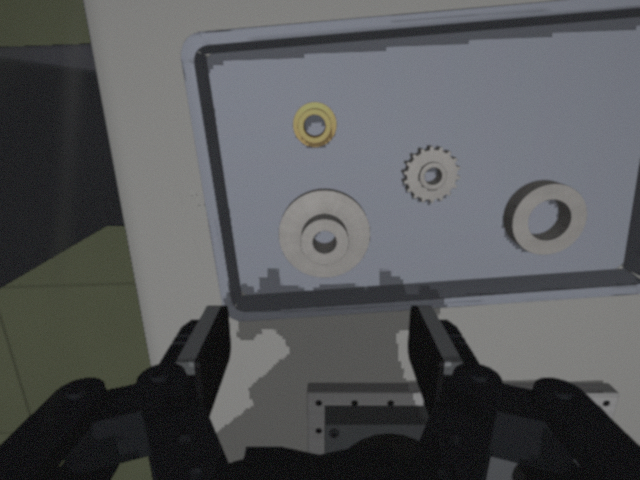

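Wrist view: flange disc spans (279–370, 190–277), centre about (324,233); bush (315,125), gear (431,174), ring (548,217). The flange sits between the jaws' columns.

Run:
```python
from h import *
s,T=pose()
for n,u,v,z in(("fl",324.5,233.5,.008),("fl",324.5,233.5,.012),("bush",315,125,.012),("ring",548,218,.016)): print(n,wristpt(T,u,v,z))
print("disc dia",wristpt(T,370,233,.008)-wristpt(T,279,233,.008),wristpt(T,324,190,.008)-wristpt(T,324,277,.008))
go(.4537,-.0187,.03,-2)
```

```text
fl [ 0.4549 -0.0172  0.008 ]
fl [ 0.4549 -0.0159  0.012 ]
bush [0.4515 0.0474 0.012 ]
ring [ 0.5857 -0.0094  0.016 ]
disc dia [ 0.0556 -0.0018  0.    ] [0.0016 0.0559 0.    ]
t 12.17 pos [ 0.451  -0.0191  0.1083] yaw -1.94 toolx [-0.0012 -0.0003 -1.    ] w 0.0659 F [ 0.0258 -0.1015  0.4298] j7 -0.41
turn units 0.02 (tool x down => -dyaw) shift units [ 3.1306  0.1113 -0.0201]
```

play_rows([
  [0.55, [0.4, 0.14, -0.06], 0],
  [0.55, [0.7, 0, 0], 0],
  [0.55, [0.7, 0, 0], 0],
  [0.55, [0.7, 0, 0], 0],
  [0.55, [0.5, 0, 0], 0],
  [0.55, [0.4, 0, 0], 0],
  [0.55, [0.3, 0, 0], 0],
  [0.55, [0, 0, 0], 0],
  [0.55, [0, 0, 0], 0],
  [0.55, [0, 0, 0], 0],
])

```text
clock: 13.0
position: [0.4556, -0.0172, 0.0167]
tcp_rot: [0.492, 0.508, 0.491, -0.508]
contact_force: [0.3, 0.3, 0.0]
grip_width: 0.0661
```

Run:
```python
from h import *
go(.4545,-.0178,.0005,-2)
```

```text
t 13.00 pos [ 0.4556 -0.0172  0.0167] yaw -1.91 toolx [ 0.0009 -0.     -1.    ] w 0.0661 F [0.3027 0.3359 0.0326] j7 -0.57
turn units 0.02 (tool x down => -dyaw) shift units [ 0.6463 -0.0419  0.0266]
```

play_rows([
  [0.55, [0.3, -0.03, 0], 0],
  [0.55, [0.33, 0, 0], 0],
  [0.55, [0, 0, 0], 0],
  [0.55, [0, 0, 0], 0],
  [0.55, [0, 0, 0], 0],
])

```text
clock: 13.42
position: [0.4543, -0.017, 0.0004]
tcp_rot: [-0.492, -0.508, -0.492, 0.508]
contact_force: [0.3, 0.4, 0.4]
grip_width: 0.0662
```

Run:
```python
from h import *
go(.4545,-.0178,.0005,-2)
```

```text
t 13.42 pos [ 0.4543 -0.017   0.0004] yaw -1.88 toolx [-0.0002  0.     -1.    ] w 0.0662 F [0.3401 0.4122 0.3533] j7 -0.60
turn units 0.03 (tool x down => -dyaw) shift units [-0.0026  0.0104  0.0312]
```

play_rows([
  [0, [0, 0, 0], 0],
  [0, [0, 0, 0], 0],
  [0, [0, 0, 0], 0],
  [0, [0, 0, 0], 0],
  [0, [0, 0, 0], 0],
], force=50)

```text
clock: 13.83
position: [0.4544, -0.0171, 0.0011]
tcp_rot: [0.492, 0.508, 0.491, -0.508]
contact_force: [-1.1, 0.8, 4.8]
grip_width: 0.0543
```

play_rows([
  [0, [-0.2, 0, 0], 0],
  [0, [-0.4, 0, 0], 0],
  [0, [-0.6, 0, 0], 0],
  [0, [-0.8, 0, 0], 0],
  [0, [-0.8, 0, 0], 0],
  [0, [-0.8, 0, 0], 0],
  [0, [-0.4, 0, 0], 0],
  [0, [0, 0, 0], 0],
  [0, [0, 0, 0], 0],
])

```text
clock: 14.58
position: [0.4544, -0.0175, 0.1008]
tcp_rot: [0.492, 0.508, 0.491, -0.508]
contact_force: [-0.2, 0.1, -0.9]
grip_width: 0.0544
```

Run:
```python
from h import *
go(.4903,-.1799,.1,-2)
cv2.imwrite("pics/w7.png",capture("wrist")[:,:,::-1])
```

```text
t 14.58 pos [ 0.4544 -0.0175  0.1008] yaw -1.93 toolx [ 0.0011 -0.0006 -1.    ] w 0.0544 F [-0.1763  0.0871 -0.8947] j7 -0.43
turn units 0.02 (tool x down => -dyaw) shift units [0.0393 1.6601 6.4404]
```

View pics/w7.png

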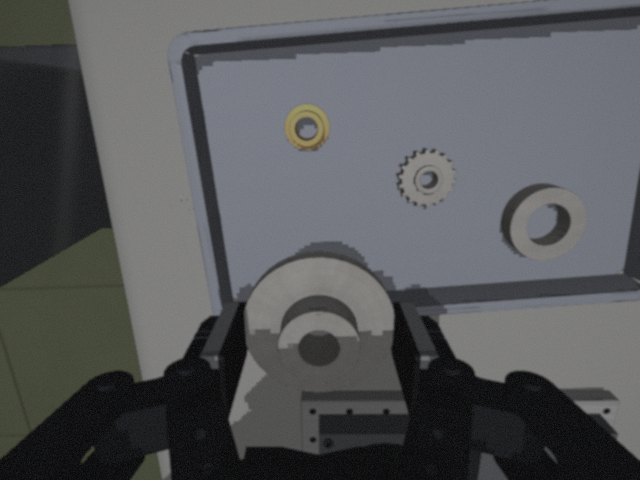

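Flange held level and centred (disc 245–394 wide, hub at (318,345)). I'll carry it to the large nest.

play_rows([
  [0, [0, 0.1, 0.44], 0],
  [0, [0, 0.26, 1], 0],
  [0, [0, 0.26, 1], 0],
  [0, [0, 0.26, 1], 0],
  [0, [0, 0.26, 1], 0],
  [0, [0, 0.26, 1], 0],
  [0, [0, 0.26, 1], 0],
  [0, [0, 0, 0], 0],
  [0, [0, 0, 0], 0],
  [0, [0, 0, 0], 0],
])

```text
clock: 15.47
position: [0.4896, -0.1791, 0.0994]
tcp_rot: [-0.491, -0.508, -0.492, 0.508]
contact_force: [0.3, 1.4, -0.1]
grip_width: 0.0544
```

Run:
```python
from h import *
go(.4903,-.1799,.035,-2)
ci=camera_info("wrist");C=ci["T_tool_cam"];K=ci["intrinsics"]
for n in ((-.009,0,0),(-.009,0,-.028),(-.009,.028,0),(-.009,0,.028)):
    c=C[:3,:3].T@(np.array(n)-C[:3,3]);print(n,K[0,2]-K[0,0]*c[0]/c[2],K[1,2]+K[1,1]*c[1]/c[2])
cv2.imwrite("pics/w8.png",np.vstack([capture("wrist")[:,:,::-1][160:480],capture("top")[140:340,:,::-1]]))
```

```text
t 15.47 pos [ 0.4896 -0.1791  0.0994] yaw -1.90 toolx [-0.002   0.0013 -1.    ] w 0.0544 F [ 0.2916  1.3836 -0.136 ] j7 -0.10
turn units 0.03 (tool x down => -dyaw) shift units [2.5771 0.0346 0.0351]
(-0.009, 0, 0) 317.30583904658795 329.72675298828176
(-0.009, 0, -0.028) 317.27998203916644 257.70018296382824
(-0.009, 0.028, 0) 394.3113305013401 329.7900036537449
(-0.009, 0, 0.028) 317.32889266430294 393.9442776073534
```

View pics/w8.png

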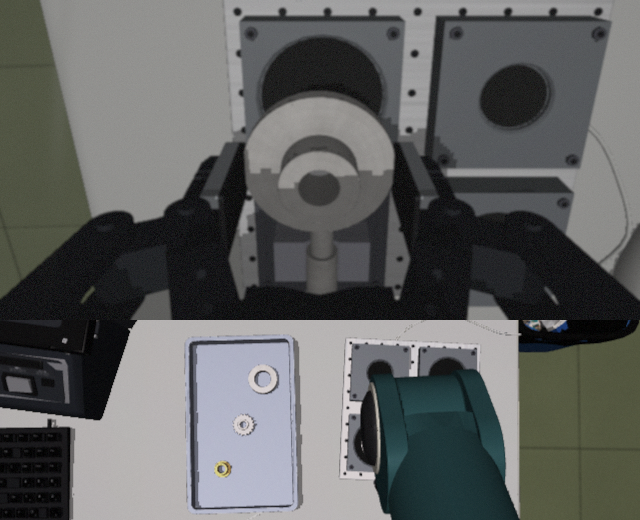

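Flange (centre column 320) is in line with the large recess (261–383, centre 322). Lowering.

play_rows([
  [0, [0.4, 0.04, 0.03], 0],
  [0, [0.6, 0, 0], 0],
  [0, [0.6, 0, 0], 0],
  [0, [0.5, 0, 0], 0],
  [0, [0.3, 0, 0], 0],
  [0, [0.2, 0, 0], 0],
  [0, [0, 0, 0], 0],
  [0, [0, 0, 0], 0],
  [0, [0, 0, 0], 0],
])

```text
clock: 16.32
position: [0.492, -0.1802, 0.036]
tcp_rot: [0.492, 0.508, 0.491, -0.508]
contact_force: [-0.7, 0.1, -1.0]
grip_width: 0.0544
```

Run:
```python
from h import *
go(.4903,-.1799,.0315,-2)
```

```text
t 16.32 pos [ 0.492  -0.1802  0.036 ] yaw -1.88 toolx [ 0.001  -0.0004 -1.    ] w 0.0544 F [-0.6976  0.1142 -0.9953] j7 -0.18
turn units 0.03 (tool x down => -dyaw) shift units [ 0.1817 -0.0672 -0.0091]
```

play_rows([
  [0, [0.18, -0.04, 0], 0],
  [0, [0, 0, 0], 0],
  [0, [0, 0, 0], 0],
  [0.4, [0, 0, 0], 0],
  [0.5, [0, 0, 0], 0],
  [0.6, [0, 0, 0], 0],
  [0.6, [0, 0, 0], 0],
  [0.6, [-0.4, 0, 0], 0],
  [0.6, [-0.8, 0, 0], 0],
  [0.6, [-0.8, 0, 0], 0],
  [0.6, [-0.8, 0, 0], 0],
  [0.6, [0, 0, 0], 0],
])

```text
clock: 17.32
position: [0.493, -0.1806, 0.1052]
tcp_rot: [0.494, 0.509, 0.49, -0.507]
contact_force: [1.2, -1.0, -0.1]
grip_width: 0.0684
```

Run:
```python
from h import *
go(.5850,-.0105,.105,-2)
cv2.imwrite("pics/w9.png",capture("wrist")[:,:,::-1])
```

```text
t 17.32 pos [ 0.493  -0.1806  0.1052] yaw -1.88 toolx [ 0.0063 -0.0026 -1.    ] w 0.0684 F [ 1.2405 -0.9635 -0.0881] j7 -0.10
turn units 0.03 (tool x down => -dyaw) shift units [ 0.012   3.4394 -6.9291]
```

View pics/w9.png

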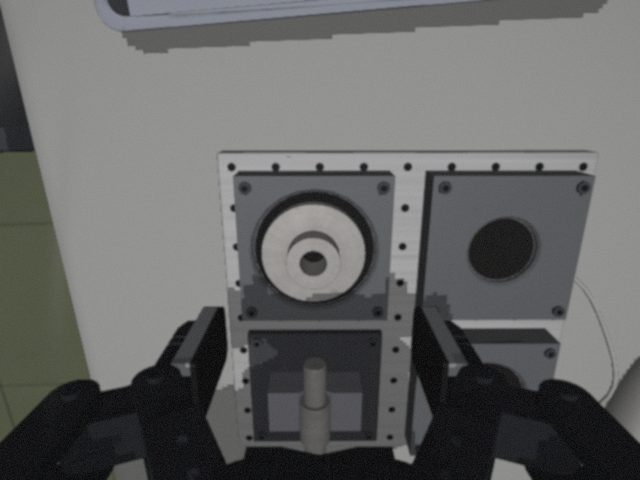

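Flange lies flat inside the large recess: disc centre (313,250), recess (314,247). Next is the ring.

play_rows([
  [0.3, [0, 0.19, -0.4], 0],
  [0.3, [0, 0.45, -0.9], 0],
  [0.3, [0, 0.45, -0.9], 0],
  [0.3, [0, 0.45, -0.9], 0],
  [0.3, [0, 0.45, -0.9], 0],
  [0.3, [0, 0.45, -0.9], 0],
  [0.3, [0, 0.45, -0.9], 0],
  [0.3, [0, 0.45, -0.9], 0],
  [0.3, [0, 0.1, -0.23], 0],
  [0.3, [0, 0, 0], 0],
  [0.3, [0, 0, 0], 0],
  [0.3, [0, 0, 0], 0],
])

```text
clock: 18.37
position: [0.5812, -0.0112, 0.1002]
tcp_rot: [-0.491, -0.508, -0.492, 0.509]
contact_force: [-0.5, -1.5, 0.5]
grip_width: 0.0557
```

Run:
```python
from h import *
go(.5850,-.0105,.0,-2)
s,T=pose();im=capture("wrist")[:,:,::-1]
ci=camera_info("wrist");C=T@ci["T_tool_cam"];K=ci["intrinsics"]
c=C[:3,:3].T@(np.array([.585,-.0105,.016])-C[:3,3]);u,v=K[0,2]-K[0,0]*c[0]/c[2],K[1,2]+K[1,1]*c[1]/c[2];print(u,v)
cv2.drawMarker(im,(int(u),int(v)),(0,0,255),cv2.MARKER_CROSS,8)
cv2.imwrite("pics/w10.png",im[60:420])
```

```text
t 18.37 pos [ 0.5812 -0.0112  0.1002] yaw -1.97 toolx [-0.002 -0.001 -1.   ] w 0.0557 F [-0.545  -1.4915  0.4612] j7 -0.43
turn units 0.01 (tool x down => -dyaw) shift units [ 4.0076  0.1603 -0.037 ]
324.8073050857475 243.88914242947084Traceback (most recent call last):
  File "<stdin>", line 6, in <module>
cv2.error: OpenCV(4.12.0) :-1: error: (-5:Bad argument) in function 'drawMarker'
> Overload resolution failed:
>  - Layout of the output array img is incompatible with cv::Mat
>  - Expected Ptr<cv::UMat> for argument 'img'
```

play_rows([
  [0.3, [0.4, 0.14, -0.04], 0],
  [0.3, [0.7, 0, 0], 0],
  [0.3, [0.7, 0, 0], 0],
  [0.3, [0.6, 0, 0], 0],
  [0.3, [0.5, 0, 0], 0],
  [0.3, [0.3, 0, 0], 0],
  [0.3, [0, 0, 0], 0],
  [0.3, [0, 0, 0], 0],
  [0.3, [0, 0, 0], 0],
])

```text
clock: 19.17
position: [0.5863, -0.0088, 0.0216]
tcp_rot: [0.492, 0.509, 0.491, -0.508]
contact_force: [0.2, -0.2, -1.1]
grip_width: 0.0554
```

Run:
```python
from h import *
go(.5850,-.0105,.005,-2)
```

```text
t 19.17 pos [ 0.5863 -0.0088  0.0216] yaw -1.89 toolx [ 0.0012  0.0001 -1.    ] w 0.0554 F [ 0.1947 -0.2449 -1.1173] j7 -0.50
turn units 0.03 (tool x down => -dyaw) shift units [ 0.6654 -0.0501  0.0703]
```

play_rows([
  [0.3, [0.34, -0.03, 0.04], 0],
  [0.3, [0.32, 0, 0], 0],
  [0.3, [0, 0, 0], 0],
  [0.3, [0, 0, 0], 0],
  [0.3, [0, 0, 0], 0],
])

```text
clock: 19.58
position: [0.5848, -0.0098, 0.0044]
tcp_rot: [-0.492, -0.508, -0.492, 0.508]
contact_force: [0.1, 0.4, 0.1]
grip_width: 0.0556
```

play_rows([
  [-0.4, [0, 0, 0], 0],
  [-0.4, [0, 0, 0], 0],
  [-0.4, [0, 0, 0], 0],
  [-0.4, [0, 0, 0], 0],
  [-0.4, [0, 0, 0], 0],
], force=50)

```text
clock: 20.0
position: [0.5853, -0.0098, 0.0052]
tcp_rot: [0.492, 0.508, 0.491, -0.508]
contact_force: [-1.8, -0.2, 5.5]
grip_width: 0.0411
```

Run:
```python
from h import *
go(.5850,-.0105,.1,-2)
```

```text
t 20.00 pos [ 0.5853 -0.0098  0.0052] yaw -1.89 toolx [ 0.0009 -0.0002 -1.    ] w 0.0411 F [-1.7963 -0.1743  5.498 ] j7 -0.51
turn units 0.03 (tool x down => -dyaw) shift units [-3.7913 -0.0073  0.0284]
```

play_rows([
  [-0.4, [-0.2, 0, 0], 0],
  [-0.4, [-0.4, 0, 0], 0],
  [-0.4, [-0.6, 0, 0], 0],
  [-0.4, [-0.8, 0, 0], 0],
  [-0.4, [-0.8, 0, 0], 0],
  [-0.4, [-0.8, 0, 0], 0],
  [-0.4, [-0.2, 0, 0], 0],
  [-0.4, [0, 0, 0], 0],
  [-0.4, [0, 0, 0], 0],
])

```text
clock: 20.75
position: [0.5847, -0.0103, 0.0996]
tcp_rot: [-0.492, -0.508, -0.491, 0.508]
contact_force: [-0.0, -0.4, -0.7]
grip_width: 0.0412
```

Run:
```python
from h import *
go(.5905,-.2826,.1,-2)
```

```text
t 20.75 pos [ 0.5847 -0.0103  0.0996] yaw -1.91 toolx [ 0.0002 -0.0004 -1.    ] w 0.0412 F [-0.0178 -0.3696 -0.706 ] j7 -0.43
turn units 0.02 (tool x down => -dyaw) shift units [-0.0097  0.6126 10.8786]
```

play_rows([
  [-0.4, [0, 0.02, 0.4], 0],
  [-0.4, [0, 0.06, 0.95], 0],
  [-0.4, [0, 0.06, 1], 0],
  [-0.4, [0, 0.06, 1], 0],
  [-0.4, [0, 0.06, 1], 0],
  [-0.4, [0, 0.06, 1], 0],
  [-0.4, [0, 0.06, 1], 0],
  [-0.4, [0, 0.06, 1], 0],
  [-0.4, [0, 0.06, 1], 0],
  [-0.4, [0, 0.06, 1], 0],
  [-0.4, [0, 0.06, 1], 0],
  [-0.4, [0, 0.06, 0.53], 0],
])

```text
clock: 21.75
position: [0.5909, -0.2872, 0.0976]
tcp_rot: [-0.49, -0.508, -0.491, 0.51]
contact_force: [0.3, -0.2, -1.5]
grip_width: 0.0412
```

play_rows([
  [-0.4, [0, 0, 0], 0],
  [-0.4, [0, 0, 0], 0],
  [-0.4, [0, 0, 0], 0],
])

```text
clock: 22.0
position: [0.5927, -0.2802, 0.0989]
tcp_rot: [0.491, 0.508, 0.493, -0.507]
contact_force: [-0.4, 0.3, -0.8]
grip_width: 0.0409
```

Run:
```python
from h import *
go(.5905,-.2826,.035,-2)
cv2.imwrite("pics/w11.png",capture("wrist")[:,:,::-1])
```

```text
t 22.00 pos [ 0.5927 -0.2802  0.0989] yaw -1.79 toolx [-0.0009  0.0019 -1.    ] w 0.0409 F [-0.384   0.2881 -0.7977] j7 0.03
turn units 0.05 (tool x down => -dyaw) shift units [ 2.556  -0.0838  0.1023]
```

View pics/w11.png

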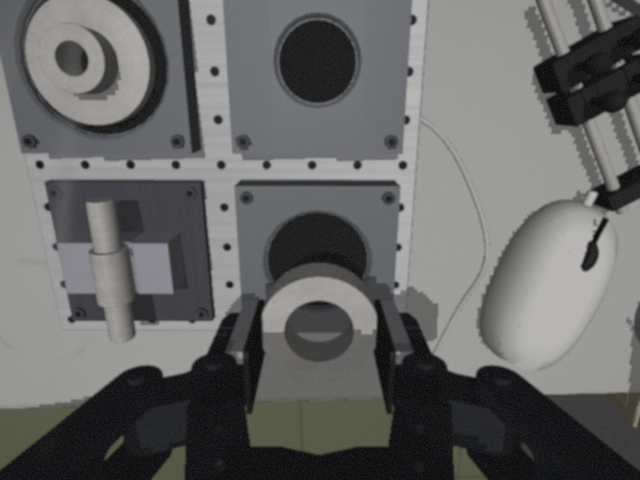

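Ring held level (262–377, centre 319) and in line with the medium recess (268–369, centre 318). Shaft and flange remain in place.

Run:
```python
from h import *
s,T=pose();print(wristpt(T,318.5,259,.034),wristpt(T,319,62,.034)); go(.5912,-.2822,.035,-2)
```

```text
[ 0.5933 -0.2809  0.034 ] [ 0.5964 -0.1836  0.034 ]
t 22.05 pos [ 0.593  -0.2799  0.0992] yaw -1.74 toolx [-0.0005  0.0016 -1.    ] w 0.0408 F [-0.1583  0.4875 -1.8468] j7 0.03
turn units 0.07 (tool x down => -dyaw) shift units [ 2.568  -0.0679  0.0977]
```

play_rows([
  [-0.4, [0.4, -0.04, 0.07], 0],
  [-0.4, [0.6, 0, 0], 0],
  [-0.4, [0.6, 0, 0], 0],
  [-0.4, [0.5, 0, 0], 0],
  [-0.4, [0.3, 0, 0], 0],
  [-0.4, [0, 0, 0], 0],
  [-0.4, [0, 0, 0], 0],
  [-0.4, [0, 0, 0], 0],
])

```text
clock: 22.72
position: [0.5923, -0.284, 0.0399]
tcp_rot: [0.492, 0.508, 0.491, -0.508]
contact_force: [-0.7, -0.3, -1.3]
grip_width: 0.041
```

Run:
```python
from h import *
go(.5915,-.2820,.034,-2)
```

```text
t 22.72 pos [ 0.5923 -0.284   0.0399] yaw -1.89 toolx [ 0.0008 -0.0001 -1.    ] w 0.0410 F [-0.7384 -0.3213 -1.3043] j7 -0.01
turn units 0.03 (tool x down => -dyaw) shift units [ 0.2345 -0.036  -0.08  ]
```

play_rows([
  [-0.4, [0.22, -0.02, -0.06], 0],
  [-0.4, [0, 0, 0], 0],
  [-0.4, [0, 0, 0], 0],
  [0.1, [0, 0, 0], 0],
  [0.2, [0, 0, 0], 0],
  [0.3, [0, 0, 0], 0],
  [0.3, [0, 0, 0], 0],
  [0.3, [-0.4, 0, 0], 0],
  [0.3, [-0.8, 0, 0], 0],
  [0.3, [-0.8, 0, 0], 0],
  [0.3, [-0.6, 0, 0], 0],
  [0.3, [0, 0, 0], 0],
])

```text
clock: 23.72
position: [0.5938, -0.2832, 0.1034]
tcp_rot: [0.494, 0.509, 0.489, -0.507]
contact_force: [0.1, -0.1, 0.7]
grip_width: 0.0558
```

Run:
```python
from h import *
go(.4503,.0467,.105,-2)
cv2.imwrite("pics/w12.png",capture("wrist")[:,:,::-1])
```

```text
t 23.72 pos [ 0.5938 -0.2832  0.1034] yaw -1.89 toolx [ 0.0061 -0.0028 -1.    ] w 0.0558 F [ 0.0686 -0.0714  0.748 ] j7 0.03
turn units 0.03 (tool x down => -dyaw) shift units [ -0.1346  -6.1967 -12.9878]
```

play_rows([
  [0, [-0.1, -0.2, -0.4], 0],
  [-0.1, [0, -0.45, -0.95], 0],
  [-0.1, [0, -0.45, -0.95], 0],
  [-0.1, [0, -0.45, -0.95], 0],
  [-0.1, [0, -0.45, -0.95], 0],
  [-0.1, [0, -0.45, -0.95], 0],
  [-0.1, [0, -0.45, -0.95], 0],
  [-0.1, [0, -0.45, -0.95], 0],
  [-0.1, [0, -0.45, -0.95], 0],
  [-0.1, [0, -0.45, -0.95], 0],
  [-0.1, [0, -0.45, -0.95], 0],
  [-0.1, [0, -0.45, -0.95], 0],
])

```text
clock: 24.77
position: [0.4694, -0.0057, 0.1007]
tcp_rot: [-0.491, -0.508, -0.492, 0.509]
contact_force: [0.8, 0.5, -0.1]
grip_width: 0.0387
```

play_rows([
  [-0.1, [0, -0.45, -0.95], 0],
  [-0.1, [0, -0.45, -0.95], 0],
  [-0.1, [0, -0.14, -0.24], 0],
  [-0.1, [0, 0, 0], 0],
  [-0.1, [0, 0, 0], 0],
  [-0.1, [0, 0, 0], 0],
])

```text
clock: 25.27
position: [0.4476, 0.0459, 0.1012]
tcp_rot: [-0.491, -0.508, -0.491, 0.509]
contact_force: [1.0, -0.3, 0.6]
grip_width: 0.0384
```

Run:
```python
from h import *
go(.4503,.0467,.005,-2)
s,T=pose();im=capture("wrist").astype(int)
m=((im[:,:,0]-im[:,:,2])>45).astype(np.uint8)
n,l,st,ce=cv2.connectedComponentsWithStats(m)
for k in np.argsort(-st[1:,4])[:3]+1: print(st[k],ce[k],wristpt(T,*ce[k],.012))
cv2.imwrite("pics/w13.png",im[:,:,::-1])
```

```text
t 25.27 pos [0.4476 0.0459 0.1012] yaw -1.99 toolx [-0.0005 -0.0006 -1.    ] w 0.0384 F [ 0.9874 -0.2676  0.6218] j7 -0.58
turn units 0.00 (tool x down => -dyaw) shift units [ 3.8479  0.1105 -0.0371]
[304 216  40  41 739] [322.8687 234.544 ] [0.4506 0.0507 0.012 ][ WARN:0@0.598] global loadsave.cpp:1063 imwrite_ Unsupported depth image for selected encoder is fallbacked to CV_8U.
```

View pics/w13.png

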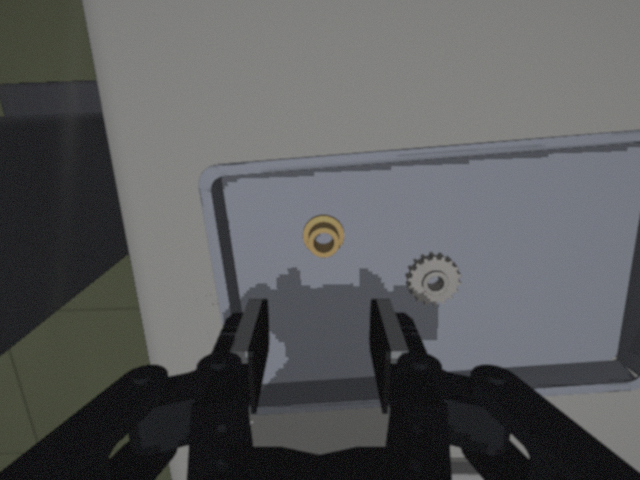

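Bush collar is at (303–345, 215–257), centre (324,236), beyond but between the jaw columns; the gear at (433,279) is clear. Descending.

play_rows([
  [-0.1, [0.4, 0.12, -0.04], 0],
  [-0.1, [0.7, 0, 0], 0],
  [-0.1, [0.7, 0, 0], 0],
  [-0.1, [0.6, 0, 0], 0],
  [-0.1, [0.5, 0, 0], 0],
  [-0.1, [0.3, 0, 0], 0],
  [-0.1, [0, 0, 0], 0],
  [-0.1, [0, 0, 0], 0],
  [-0.1, [0, 0, 0], 0],
])

```text
clock: 26.07
position: [0.4509, 0.048, 0.0218]
tcp_rot: [0.492, 0.508, 0.491, -0.508]
contact_force: [-0.0, -0.8, 0.7]
grip_width: 0.0386
```

Run:
```python
from h import *
go(.4505,.047,.0037,-2)
```

```text
t 26.07 pos [0.4509 0.048  0.0218] yaw -1.91 toolx [ 0.0007  0.0001 -1.    ] w 0.0386 F [-0.0248 -0.7558  0.6513] j7 -0.72
turn units 0.02 (tool x down => -dyaw) shift units [ 0.7245 -0.0169  0.0423]
```

play_rows([
  [-0.1, [0.35, 0, 0.03], 0],
  [-0.1, [0.34, 0, 0], 0],
  [-0.1, [0, 0, 0], 0],
  [-0.1, [0, 0, 0], 0],
  [-0.1, [0, 0, 0], 0],
])

```text
clock: 26.48
position: [0.4504, 0.0474, 0.0042]
tcp_rot: [-0.492, -0.508, -0.492, 0.508]
contact_force: [0.2, -0.4, 0.4]
grip_width: 0.0389
```

Run:
```python
from h import *
go(.4505,.047,.0037,-2)
```

```text
t 26.48 pos [0.4504 0.0474 0.0042] yaw -1.88 toolx [-0.0002 -0.     -1.    ] w 0.0389 F [ 0.1745 -0.357   0.4075] j7 -0.75
turn units 0.03 (tool x down => -dyaw) shift units [0.0195 0.0057 0.0166]
```

play_rows([
  [-0.8, [0, 0, 0], 0],
  [-0.8, [0, 0, 0], 0],
  [-0.8, [0, 0, 0], 0],
  [-0.8, [0, 0, 0], 0],
  [-0.8, [0, 0, 0], 0],
], force=40)

```text
clock: 26.9
position: [0.4506, 0.0474, 0.0046]
tcp_rot: [0.492, 0.508, 0.492, -0.508]
contact_force: [-1.4, 0.4, 5.6]
grip_width: 0.0232
```

Run:
```python
from h import *
go(.4505,.047,.1,-2)
```

```text
t 26.90 pos [0.4506 0.0474 0.0046] yaw -1.89 toolx [ 0.0006 -0.     -1.    ] w 0.0232 F [-1.434   0.4481  5.5717] j7 -0.75
turn units 0.03 (tool x down => -dyaw) shift units [-3.8155 -0.0029  0.017 ]
```

play_rows([
  [-0.8, [-0.2, 0, 0], 0],
  [-0.8, [-0.4, 0, 0], 0],
  [-0.8, [-0.6, 0, 0], 0],
  [-0.8, [-0.8, 0, 0], 0],
  [-0.8, [-0.8, 0, 0], 0],
  [-0.8, [-0.8, 0, 0], 0],
  [-0.8, [-0.3, 0, 0], 0],
  [-0.8, [0, 0, 0], 0],
  [-0.8, [0, 0, 0], 0],
])

```text
clock: 27.65
position: [0.4504, 0.0469, 0.1018]
tcp_rot: [0.492, 0.508, 0.491, -0.508]
contact_force: [0.6, -1.0, -0.4]
grip_width: 0.0229
```

Run:
```python
from h import *
go(.595,-.1836,.1,-2)
```

```text
t 27.65 pos [0.4504 0.0469 0.1018] yaw -1.93 toolx [ 0.0006 -0.0004 -1.    ] w 0.0229 F [ 0.5701 -0.9923 -0.4141] j7 -0.58
turn units 0.02 (tool x down => -dyaw) shift units [0.0805 6.1005 9.0111]
```

play_rows([
  [-0.8, [0, 0.27, 0.4], 0],
  [-0.8, [0, 0.6, 0.9], 0],
  [-0.8, [0, 0.6, 0.9], 0],
  [-0.8, [0, 0.6, 0.9], 0],
  [-0.8, [0, 0.6, 0.9], 0],
  [-0.8, [0, 0.6, 0.9], 0],
  [-0.8, [0, 0.6, 0.9], 0],
  [-0.8, [0, 0.6, 0.9], 0],
  [-0.8, [0, 0.6, 0.9], 0],
  [-0.8, [0, 0.6, 0.9], 0],
  [-0.8, [0, 0.43, 0.51], 0],
  [-0.8, [0, 0, 0], 0],
])

```text
clock: 28.65
position: [0.5961, -0.1883, 0.0995]
tcp_rot: [-0.49, -0.509, -0.49, 0.51]
contact_force: [0.2, -0.4, -0.0]
grip_width: 0.0231
```

play_rows([
  [-0.8, [0, 0, 0], 0],
  [-0.8, [0, 0, 0], 0],
  [-0.8, [0, 0, 0], 0],
])

```text
clock: 28.9
position: [0.5946, -0.1816, 0.101]
tcp_rot: [-0.491, -0.508, -0.493, 0.508]
contact_force: [-0.2, -0.1, -0.5]
grip_width: 0.0234
```

Run:
```python
from h import *
go(.595,-.1836,.036,-2)
cv2.imwrite("pics/w14.png",np.hstack([cv2.imread("pics/w12.png")[160:480,60:460],capture("wrist")[:,:,::-1][160:480,120:520]]))
```

```text
t 28.90 pos [ 0.5946 -0.1816  0.101 ] yaw -1.79 toolx [-0.0017  0.0008 -1.    ] w 0.0234 F [-0.2493 -0.0819 -0.5232] j7 -0.14
turn units 0.05 (tool x down => -dyaw) shift units [2.6003 0.0238 0.0807]
```

View pics/w14.png

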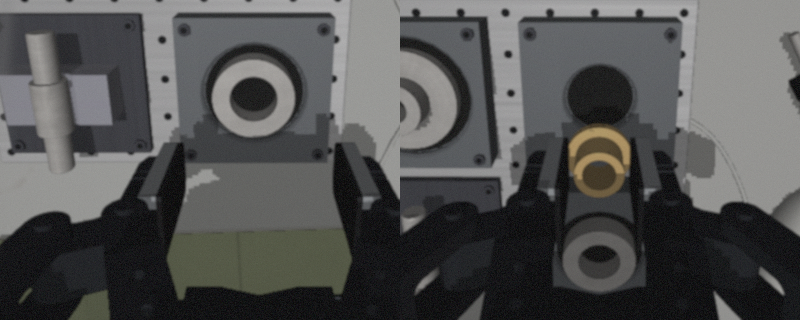

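Left: the ring is seated in the medium recess. Right: the bush (column 320) is in line with the small recess (centre (319,256) full-frame). Lowering.

play_rows([
  [-0.8, [0.4, 0.03, 0.07], 0],
  [-0.8, [0.6, 0, 0], 0],
  [-0.8, [0.6, 0, 0], 0],
  [-0.8, [0.5, 0, 0], 0],
  [-0.8, [0.3, 0, 0], 0],
  [-0.8, [0, 0, 0], 0],
  [-0.8, [0, 0, 0], 0],
  [-0.8, [0, 0, 0], 0],
])

```text
clock: 29.62
position: [0.5966, -0.1845, 0.042]
tcp_rot: [0.492, 0.508, 0.492, -0.508]
contact_force: [0.7, 0.3, -0.6]
grip_width: 0.023
```

Run:
```python
from h import *
go(.595,-.1836,.0357,-2)
T=np.eye(4)
```

```text
t 29.62 pos [ 0.5966 -0.1845  0.042 ] yaw -1.88 toolx [ 0.0007  0.     -1.    ] w 0.0230 F [ 0.6993  0.2507 -0.5661] j7 -0.18
turn units 0.03 (tool x down => -dyaw) shift units [ 0.2525 -0.0636 -0.0342]
```

play_rows([
  [-0.8, [0.25, -0.04, -0.02], 0],
  [-0.8, [0, 0, 0], 0],
  [-0.8, [0, 0, 0], 0],
  [-0.35, [0, 0, 0], 0],
  [-0.2, [0, 0, 0], 0],
  [0, [0, 0, 0], 0],
  [0, [0, 0, 0], 0],
  [0, [-0.4, 0, 0], 0],
  [0, [-0.8, 0, 0], 0],
  [0, [-0.8, 0, 0], 0],
  [0, [-1, 0, 0], 0],
  [0, [-1, 0, 0], 0],
])

```text
clock: 30.62
position: [0.5949, -0.1839, 0.137]
tcp_rot: [-0.492, -0.508, -0.492, 0.508]
contact_force: [1.2, 0.5, 0.4]
grip_width: 0.0429
```

play_rows([
  [0, [-0.5, 0, -1], 0],
  [0, [0, 0, -1], 0],
  [0, [0, 0, -1], 0],
  [0, [0, 0, -1], 0],
  [0, [0, 0, -1], 0],
  [0, [0, 0, -1], 0],
  [0, [0, 0, -1], 0],
  [0, [0, 0, 0], 0],
  [0, [0, 0, 0], 0],
])

```text
clock: 31.37
position: [0.601, -0.007, 0.149]
tcp_rot: [0.493, 0.508, 0.492, -0.507]
contact_force: [0.6, -0.8, -0.3]
grip_width: 0.0426
```

Run:
```python
from h import *
go(.595,-.1836,.1,-2)
cv2.imwrite("pics/fin.png",np.vstack([cv2.resize(capture("top")[140:340,170:490,::-1],(640,400)),capture("side")[190:390,:,::-1][:, :640]]))
```

```text
t 31.37 pos [ 0.601 -0.007  0.149] yaw -1.68 toolx [ 0.001   0.0004 -1.    ] w 0.0426 F [ 0.6271 -0.8368 -0.3321] j7 -0.40
turn units 0.08 (tool x down => -dyaw) shift units [1.9565 0.0045 7.068 ]
```

View pics/fin.png

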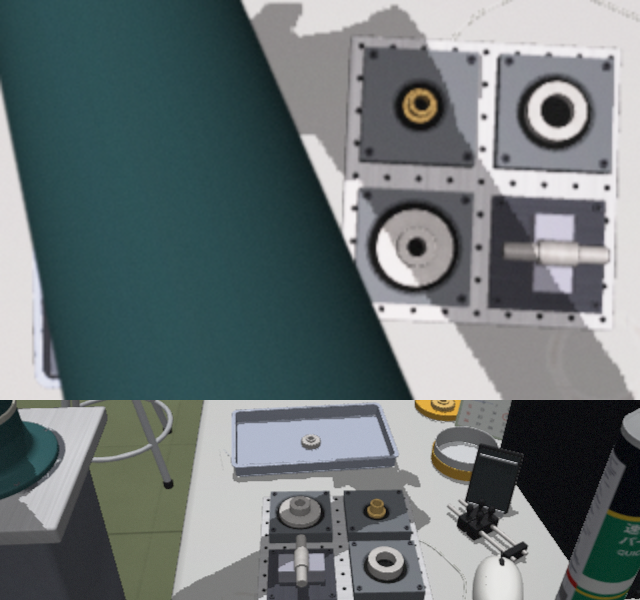

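Both views show every part seated: bush (420,105), ring (556,111), flange (415,248), shaft along the groove (503–609, block centre 554). The gear is still in the tray. Handing in.

```bash
python3 -c "
from rig import manip
print(manip.sign_off())"
```

```text
the job is handed in; nothing more can be done
None
```

The pallet is loaded and the job is handed in, finished at about 31 s of the 93 s limit. I loaded the shaft into the V-block groove first, then the flange, the ring and the bush into the large, medium and small recesses, all the same side up as they lay.

- **Final pictures:** the last top and side pictures show all three round parts inside their recesses. The shaft lies along the groove, centred on the block to within about 1 mm. The gear is untouched in the tray.
- **Forces and clearance:** contact forces I read stayed under about 6 N, and the arm ended clear of everything.
- **Disagreements:** position estimates from the top and wrist cameras differed by up to about 3 mm. The finger opening read about 2 mm below each part's true size on every grip. Neither affected the grips or the fits.
- **Not checked by measurement:** I judged that the parts lie flat from the pictures only. Each was released about 1 to 4 mm above its seat to keep the fingertips off the rims and the block.

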